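Show the drilled toy-truck chassis to the inspection camera

TASK

Two wooden toy-truck chassis blocks lie side by side in the dowel jig; take out the one with two axle holes bored in its side and hold it up in the air for the inspection camera: the middle of the block 15 cm straight in front of the lens, the bored side squarely facing the lens, the long edges level, not upside down. Finish while still holding it there, steady in the gripper and resting on nothing else. Do not touch the camera or its stand, and leave the undrilled block, the wheel, the screwdriver and the mallet where they are.

Things in the scene. Friction and masses are not known exactly. Their poses are not given: they have to be found in the camera images.
- jig: fixed white laminate board 220 (x) x 200 (y) x 12 mm with two nests of six dowel pins (10 mm thick, 12 mm tall above the board), 2 mm clear of the block: at its ends and along its sides 62 mm either side of its middle. Nest centres at x = -55 and +55 mm, y = 0; which block lies in which varies. Blocks lift straight up. Origin: centre of the underside, z up
- chassis: the drilled block: plain brown wood, 46 (x) x 150 (y, long) x 40 mm (z, tall), about 0.19 kg, two blind axle holes, 20 mm wide, 12 mm deep, dark inside, in its +x side, 48 mm either side of the middle, half way up. Origin: centre of the underside. Lies on the 12 mm jig board, bored side turned to the jig's +x, away from the robot; its sides are free for fingers about the middle
- chassis_mid (a point): the middle of the drilled block, 20 mm above its underside; axes as chassis
- bored_face (a point): the middle of the block's bored side, 23 mm along the block's +x from its middle; axes as chassis
- blank: the undrilled chassis block: same wood and size, no holes, in the other nest. Origin: centre of the underside. To be left alone
- camera_stand: fixed inspection camera stand: round black base of 110 mm diameter, aluminium post of 22 mm diameter, fork on top holding the camera head on a tilt axis 330 mm above the bench. Origin: centre of the underside of the base; the camera looks to its -x side
- camera_head (a joint): tilt of the camera head (rad): 0 level, larger looks further down; stiff, stays as it is
- lens (a point): centre of the camera's front glass, 75 mm in front of the tilt axis; the head is a grey box 54 mm square with a black barrel of 42 mm diameter and an aluminium ring of 48 mm. Axes are the head's: it looks along -x, y is level, z is up in its picture. The block shown correctly has its x, y, z axes parallel to these
- spot (a point): the empty point in the air 150 mm straight in front of the lens glass, where the middle of the block belongs; axes as lens
- wheel: loose wooden toy wheel lying flat, 48 mm diameter, 22 mm tall with hub. Origin: centre of the underside. Bystander
- screwdriver: loose screwdriver with black handle lying on the bench, bystander
- mallet: loose wooden mallet lying on the bench, head 110 x 60 x 75 mm, handle to its -x. Origin: under the head. Bystander
Things that resemble listed ones, but are neither listed nor needed, are in the scene too. What is shaped like the chassis but green is not meant.

How it is judged:
By the outcome, as a careful person would: the job done as asked, in the order asked, and still so for the second after the job is handed in, while the arm keeps its last pose, push and grip.
It also fails if it takes over 35 s, if anything falls off the work surface, if the arm or the gripper's body presses on something with over 40 N, if the wrist force passes 120 N, or if a joint passes its speed limit or range.

ROBOT

A 6-joint arm with a two-finger parallel gripper is mounted at the origin on the work surface. World frame = base frame: x ahead of the robot, y to its left, z up, the work surface at z = 0. Lengths are in m, angles in rad, forces in N, time in s.
With the tool pointing down it reaches from about 0.35 to 0.8 m from the base axis. Payload 7.3 kg.
Tool frame: the origin (TCP) lies at the very end of the fingers, on their centre line; the grasp point (between the pads) lies 19 mm behind it; z points along the fingers, y is the direction in which the jaws open and shut (so a half turn about z gives the same grasp; the last joint's range is limited). The gripper opens to 85 mm and grips with 20 to 120 N. Pads are 22 mm wide; open, the fingers measure 114 mm over their backs; the gripper's body (76 mm by 85 mm) begins 54 mm behind the grasp point. The pads swing forward as they close: fully open they stand 13 mm farther back than shut.
Start: joints at [-1.421, 0.342, 1.524, -0, 1.275, -0.146], TCP at [0.153, -0.502, 0.231] pointing down, gripper open.
Joint ranges: [-2.53, 2.53], [-0.77, 2.02], [0.04, 2.7], [-1, 4.14], [0.28, 2.66], [-3.11, 3.11]. Speed limits (rad/s): [2.57, 2.57, 3.14, 3.14, 3.14, 3.14].

INTERFACE

Orientations are given as a unit quaternion [x, y, z, w].
In Python, from plant import r, capture, camera_info, workorder gives the robot as it stands.
- The arm moves only by the tool play_rows, never from a script. Its argument "increments" is one flat list of numbers, 4 for each row, row after row: the shift along the world's x, y, z in cm, then the turn about the world's z in rad. A call has exactly 5 rows; each row is the pose to reach, as a shift and turn from the pose commanded when the call began; what a row does not reach only later rows make up. A row lasts 1/12 s, in which the tool goes at most 41.7 mm and 7.16 degrees, less where a joint would pass 70% of its speed; a pose out of reach is approached as far as the arm can. A call with a gripper value outside its range is refused whole. "fingers" is the opening, from 0 (shut) to 1 (fully open), set as the call begins (left out, the last holds). The fingers move at their own pace and stop on an object; "squeeze" is the grip in N (left out, the last holds). Time passes only in rows, so rows that repeat a pose let the fingers close, or fill a call up. It gives the time, the measured TCP pose, the force and the opening at its end, in the units of the state.
- r.state(): the state, without advancing time (a new reading comes with each control period).
- capture(name): name is "scene" or "top" or "wrist"; returns the picture (420x560x3 uint8, blue, green, red); there is no depth.
- camera_info(name): a dict with "fx", "fy", "cx", "cy" (pixels), "extrinsics" (4x4, takes a point from world to camera coordinates); the wrist camera has in their place "mount" (4x4, takes a point from camera to tool coordinates, whose origin is the TCP and whose axes are the flange's). Camera axes: x right, y down, z forward; pixel columns grow to the right and rows downward; lengths in m; the calibration is good to about 2 mm. A picture is of the moment at which its call begins: read the wrist's pose just before it. camera_info takes no time and is no camera call.
- workorder.close_job(): hands the job in, once; it reports no verdict.
The state is a dict: "clock": time; "q": joint angles; "joint_velocities": joint speeds; "tau": joint torques, N m; "tool_pos": TCP position; "ee_rot": TCP orientation; "force": force on the tool from outside, world axes, zero at the start; "moment": the same for the moment, N m; "grip_width": finger opening in m.
Only numpy, scipy, OpenCV 4.12 (cv2) and the standard library are available. Lean on these libraries where they do the work, as an engineer would, in place of code of your own. Each camera call takes 0.05 s, during which the arm holds its last target. There are 200 camera calls.

## Working session

There is one attempt and no reset: what is moved stays moved. The work goes in short steps, Python scripts to look and compute and a tool call to move; the robot and the scene stay as the last step left them, time stands still between calls to the robot, and variables do not carry over. Pictures are saved under pics/ and viewed, on a budget of 10 in all, crops included, one or two more only if the job needs it, and the job is handed in when it is done.

Besides the shell and the picture viewer there is one more tool, called as name(argument=value, ...) on one line, values as JSON. play_rows: Moves the arm, as the interface text tells. Its arguments: {"type":"object","properties":{"increments":{"type":"array"},"fingers":{"type":"number"},"squeeze":{"type":"number"}},"required":["increments"]}

```bash
mkdir -p pics; ls; python3 - <<'E'
from plant import r, capture, camera_info, workorder
import cv2,json
print(r.state())
for n in("scene","top","wrist"):
    im=capture(n); cv2.imwrite(f"pics/{n}0.png",im); print(n,{k:(v.tolist() if hasattr(v,'tolist') else v) for k,v in camera_info(n).items()})
E
```

```text
pics
{'clock': 0.0, 'q': array([-1.42099816e+00,  3.42732945e-01,  1.52502750e+00, -3.02511451e-06,
        1.27540651e+00, -1.45995881e-01]), 'joint_velocities': array([-0.00142047, -0.00205864, -0.00013306, -0.00152367,  0.00117605,
        0.00032048]), 'tau': array([-8.66940682e-04, -4.33673501e+01, -2.46017486e+01, -1.22032352e-04,
        7.70610874e-03, -2.62931309e-06]), 'tool_pos': array([ 0.15299819, -0.50178523,  0.230617  ]), 'ee_rot': array([ 9.89082785e-01,  1.47358831e-01, -2.94318092e-06, -7.87146706e-04]), 'force': array([-0.61944871,  0.04744281, -0.20816911]), 'moment': array([-0.002455  ,  0.00581259, -0.06520261]), 'grip_width': 0.08518163485258004}
scene {'fx': 468.35313201298607, 'fy': 468.35313201298607, 'cx': 282.8678032564001, 'cy': 206.55001002395014, 'extrinsics': [[-0.25800836533505594, 0.9661417309150484, -0.0013561716725729808, 0.1581226343782749], [0.8090464697664568, 0.2152883642759668, -0.5468955384402142, -0.34895263601572557], [-0.5280866341572805, -0.14220082978608736, -0.8371997556333746, 1.5926523387695435], [0.0, 0.0, 0.0, 1.0]]}
top {'fx': 435.7111563544528, 'fy': 435.7111563544528, 'cx': 283.78470463384764, 'cy': 217.4601626648147, 'extrinsics': [[-0.012588550093728267, -0.999766010903662, 0.017591243512502613, -0.025452792927028085], [-0.9940832876097309, 0.010614926988935989, -0.1081006041613493, 0.6234878893770854], [0.10788858003313816, -0.018847991054699385, -0.9939843094997198, 1.2383461395919804], [0.0, 0.0, 0.0, 1.0]]}
wrist {'fx': 313.2022890282964, 'fy': 313.2022890282964, 'cx': 282.77872052021905, 'cy': 210.70912963189969, 'mount': [[-0.00010377571610183677, -0.956640063554265, -0.2912726867275585, 0.07483871523157708], [0.9999994295396494, 0.00021037184773327097, -0.0010472172935762376, -0.0006369211483523429], [0.0010630855915829975, -0.29127262924376435, 0.9566394959975505, -0.14254037300992242], [0.0, 0.0, 0.0, 1.0]]}
```

View pics/scene0.png

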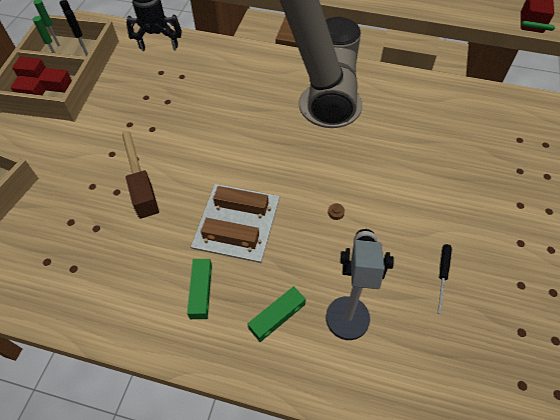

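View pics/top0.png

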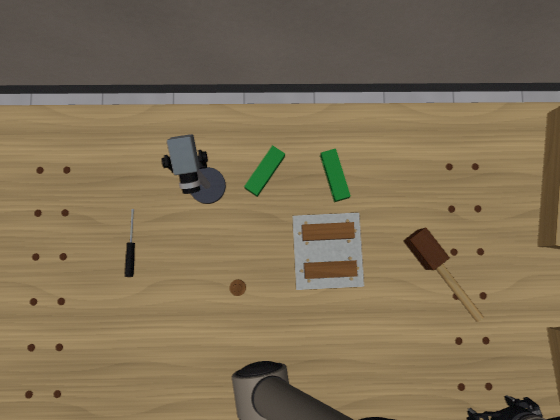

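The scene view shows both brown blocks in the jig at (230,235) and (241,200), with the camera at (367,262). The top view shows the jig at (328,250) and the lens ring at about (190,188). Next I'll zoom in on the blocks and the camera head.

```bash
python3 - <<'E'
import cv2,numpy as np
s=cv2.imread("pics/scene0.png");t=cv2.imread("pics/top0.png")
z=lambda im,x,y,w,h,k:cv2.resize(im[y:y+h,x:x+w],None,fx=k,fy=k,interpolation=cv2.INTER_CUBIC)
a=z(s,190,180,100,75,4);b=z(s,320,220,100,75,4);c=z(t,285,205,100,75,4);d=z(t,140,130,100,75,4)
cv2.imwrite("pics/zoom.png",np.vstack([np.hstack([a,b]),np.hstack([c,d])]))
E
```

```text
(no output)
```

View pics/zoom.png

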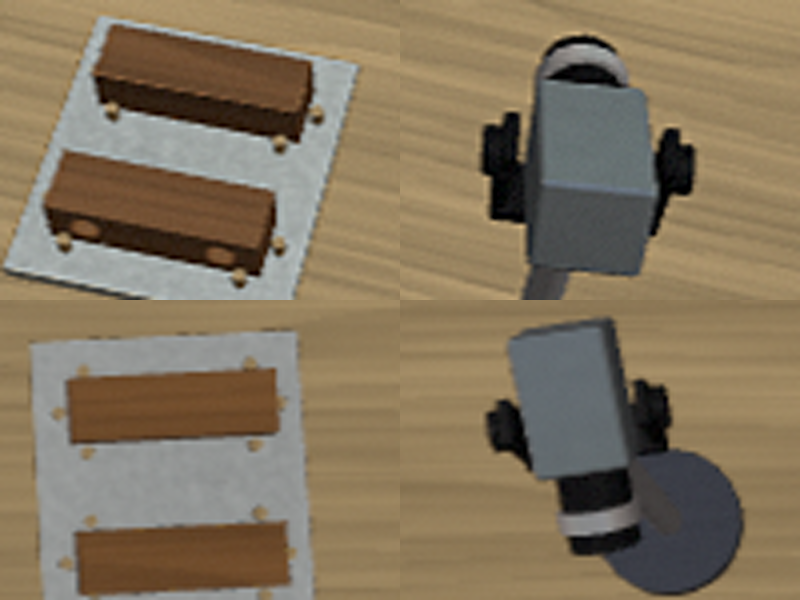

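The far (+x) block has the two bored holes, at scene pixels (211,237) and (245,244); the near one is plain. Next I'll triangulate the top-face corners of the camera head from both views, along with the jig blocks.

```bash
cat > h.py <<'E'
import numpy as np,cv2
from plant import r,capture,camera_info
from scipy.spatial.transform import Rotation as R
def cam(n,st=None):
    i=camera_info(n);K=np.array([[i['fx'],0,i['cx']],[0,i['fy'],i['cy']],[0,0,1]])
    if n=="wrist":
        st=st or r.state();T=np.eye(4);T[:3,:3]=R.from_quat(st['ee_rot']).as_matrix();T[:3,3]=st['tool_pos']
        E=np.linalg.inv(T@np.array(i['mount']))
    else:E=np.array(i['extrinsics'])
    return K,E
def plane(c,uv,z):
    K,E=c;d=E[:3,:3].T@np.linalg.inv(K)@np.array([*uv,1.]);C=-E[:3,:3].T@E[:3,3]
    return C+d*(z-C[2])/d[2]
def tri(c1,p1,c2,p2):
    X=cv2.triangulatePoints(c1[0]@c1[1][:3],c2[0]@c2[1][:3],np.array(p1,float).reshape(2,1),np.array(p2,float).reshape(2,1))
    return X[:3,0]/X[3,0]
def proj(c,X):
    p=c[0]@(c[1][:3,:3]@np.asarray(X)+c[1][:3,3]);return p[:2]/p[2]
E
python3 - <<'E'
from h import *
S,T=cam("scene"),cam("top"); np.set_printoptions(precision=4,suppress=True)
f=lambda p,o,k:[(p[0]-o[0]+.5)/4-.5+k[0],(p[1]-o[1]+.5)/4-.5+k[1]]
ft=lambda p:f(p,(400,300),(140,130)); fs=lambda p:f(p,(400,0),(320,220))
P=[]
for n,a,b in [("BL",(512,340),(655,190)),("BR",(608,320),(545,183)),("FR",(630,468),(540,80)),("FL",(535,478),(645,90))]:
    X=tri(T,ft(a),S,fs(b));P.append(X);print(n,X,proj(T,X)-ft(a))
BL,BR,FR,FL=P
d=(FR+FL-BL-BR)/2;w=(BL-BR+FL-FR)/2;print("fwd",d,np.linalg.norm(d),"tilt",np.degrees(np.arctan2(-d[2],np.hypot(d[0],d[1]))),"yaw(-d)",np.degrees(np.arctan2(-d[1],-d[0])),"w",w,np.linalg.norm(w),np.degrees(np.arctan2(-w[0],w[1])))
print("base",plane(T,ft((670,522)),0.012))
print("topcam",-T[1][:3,:3].T@T[1][:3,3])
ftc=lambda p:f(p,(0,300),(285,205))
q=[plane(T,ftc(p),.052) for p in [(66,380),(276,368),(279,431),(70,444)]]
for x in q:print(x)
print("mid",np.mean(q,0)); L=(q[0]+q[3]-q[1]-q[2])/2;print("long",np.linalg.norm(L),"yaw",np.degrees(np.arctan2(-L[0],L[1])))
E
```

```text
BL [0.7587 0.2259 0.3725] [-0.99    0.1661]
BR [0.7688 0.1756 0.3734] [-1.785   0.3237]
FR [0.6952 0.167  0.3374] [-0.6042  0.1151]
FL [0.6894 0.2181 0.3409] [-0.1961  0.0342]
fwd [-0.0715 -0.0082 -0.0338] 0.07947668013653955 tilt 25.16990185198074 yaw(-d) 6.543415812893759 w [-0.008   0.0507  0.0013] 0.05129567051186784 8.955549033973956
base [0.7251 0.1946 0.012 ]
topcam [ 0.4859 -0.0087  1.2987]
[ 0.5999 -0.082   0.052 ]
[ 0.607  -0.2336  0.052 ]
[ 0.5615 -0.2344  0.052 ]
[ 0.5539 -0.0841  0.052 ]
mid [ 0.5806 -0.1585  0.052 ]
long 0.1512038472108625 yaw 2.7699965982217485
```

The head is tilted about 25° and the bored block sits at (0.581, -0.159) with yaw 2.8°. I'll fly above it with the jaws across its sides.

play_rows(increments=[3,2.4,0,0.115,6,4.8,0,0.23,9,7.2,0,0.345,12,9.6,0,0.46,15,12,0,0.575], fingers=1, squeeze=60)

```text
clock: 0.57
tool_pos: [0.304, -0.3808, 0.2311]
ee_rot: [0.906, 0.424, -0.0, -0.0]
force: [0.1, -0.5, -0.4]
grip_width: 0.0852
```

play_rows(increments=[3,2.4,0,0.115,6,4.8,0,0.23,9,7.2,0,0.345,12,9.6,0,0.46,15,12,0,0.575])

```text
clock: 0.98
tool_pos: [0.4542, -0.2606, 0.2312]
ee_rot: [0.748, 0.664, -0.0, -0.0]
force: [-0.5, -0.4, 0.1]
grip_width: 0.0852
```

play_rows(increments=[3.2,2.6,-1,0.06,6.4,5.2,-3,0.12,9.6,7.8,-5,0.173,12.75,10.3,-7,0.173,12.75,10.3,-8,0.173])

```text
clock: 1.4
tool_pos: [0.5833, -0.1553, 0.1495]
ee_rot: [0.689, 0.725, 0.001, -0.0]
force: [-0.2, 0.2, -0.2]
grip_width: 0.0855
```

```bash
python3 - <<'E'
from h import *
st=r.state();im=capture("wrist");cv2.imwrite("pics/w1.png",im);print(st['clock'],st['q'],st['tool_pos'],st['ee_rot'])
hsv=cv2.cvtColor(im,cv2.COLOR_BGR2HSV);c=cam("wrist",st)
B=R.from_euler('z',2.77,degrees=True).as_matrix()
for s in[(1,1),(1,-1),(-1,-1),(-1,1)]:
    print(proj(c,np.array([.5806,-.1585,.052])+B@[.023*s[0],.075*s[1],0]))
E
```

```text
1.4 [-0.3879185   0.55538546  1.41356744  0.00165281  1.17274671 -0.44014262] [ 0.58334076 -0.15531865  0.14947605] [ 6.88635950e-01  7.25106851e-01  6.90442397e-04 -3.26272373e-04]
[309.84339331 120.32781331]
[305.0275108  298.74222763]
[252.44986361 298.60077892]
[247.39381891 120.12394547]
```

View pics/w1.png

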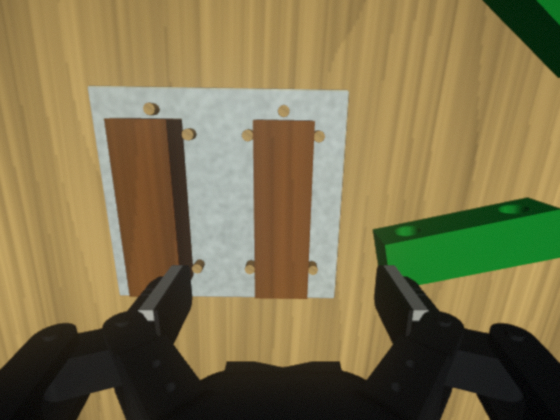

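The wrist view shows the bored block's top at columns 253–313, rows 120–298. That is about 2 mm further in +x than the top-camera estimate, and it lies between the fingers. Next I'll descend and grip.

play_rows(increments=[0.2,0,-3,-0.01,0.2,0,-6.5,-0.01,0.2,0,-10,-0.01,0.2,0,-12.5,-0.01,0.2,0,-13.2,-0.01])

```text
clock: 1.87
tool_pos: [0.5794, -0.1585, 0.015]
ee_rot: [0.694, 0.72, -0.002, -0.004]
force: [-1.2, 0.6, -0.1]
grip_width: 0.0853
```

play_rows(increments=[0,0,0,0,0,0,0,0,0,0,0,0,0,0,0,0,0,0,0,0], fingers=0, squeeze=80)

```text
clock: 2.28
tool_pos: [0.5841, -0.1599, 0.0219]
ee_rot: [0.694, 0.72, 0.001, 0.002]
force: [-0.5, -1.3, 6.9]
grip_width: 0.0444
```

play_rows(increments=[0,0,0,0,0,0,0,0,0,0,0,0,0,0,0,0,0,0,0,0])

```text
clock: 2.7
tool_pos: [0.5841, -0.1599, 0.0219]
ee_rot: [0.694, 0.72, 0.001, 0.002]
force: [-0.4, -1.6, 7.1]
grip_width: 0.0448
```

play_rows(increments=[0,0,1,0,0,0,3,0,0,0,6,0,0,0,10,0,0,0,14,0])

```text
clock: 3.12
tool_pos: [0.5817, -0.1588, 0.1611]
ee_rot: [0.694, 0.72, -0.0, -0.001]
force: [0.8, -0.0, -2.1]
grip_width: 0.0449
```

play_rows(increments=[0,0,3,0,0,0,6,0,0,0,9,0,0,0,12,0,0,0,12,0])

```text
clock: 3.53
tool_pos: [0.5843, -0.1598, 0.2875]
ee_rot: [0.693, 0.72, 0.002, 0.006]
force: [0.4, -0.2, -0.8]
grip_width: 0.0447
```

Lifted and held. The moves offer no pitch command, so I'll see how the arm behaves when asked past its reach. That may tilt the tool outward, which is the tilt I need.

play_rows(increments=[4,0,0,-0.05,8,0,0,-0.1,12,0,0,-0.15,16,0,0,-0.2,20,0,0,-0.2])

```text
clock: 3.95
tool_pos: [0.7645, -0.1594, 0.2799]
ee_rot: [0.761, 0.648, -0.0, -0.0]
force: [2.1, -0.8, -1.1]
grip_width: 0.0448
```

play_rows(increments=[3,0,0,0,6,0,0,0,9,0,0,0,12,0,0,0,14,0,0,0])

```text
clock: 4.37
tool_pos: [0.8181, -0.1479, 0.2528]
ee_rot: [0.761, 0.649, 0.011, 0.014]
force: [-0.0, -0.1, 0.8]
grip_width: 0.0449
```

```bash
python3 - <<'E'
from h import *
st=r.state();print(st['q'],st['tool_pos'],R.from_quat(st['ee_rot']).as_matrix().round(3))
E
```

```text
[-0.27200148  1.10510815  0.0360061   0.00314641  1.9652495  -0.11216851] [ 0.81813849 -0.14792892  0.25276014] [[ 0.158  0.987  0.035]
 [ 0.987 -0.158 -0.007]
 [-0.001  0.035 -0.999]]
```

play_rows(increments=[-1,0,0,0,-2,0,0,0,-2,0,0,0,-2,0,0,0,-2,0,0,0])

```text
clock: 4.78
tool_pos: [0.7986, -0.1486, 0.2566]
ee_rot: [0.761, 0.649, 0.012, 0.016]
force: [-0.2, -0.4, -1.1]
grip_width: 0.0444
```

```bash
python3 - <<'E'
from h import *
st=r.state();print(st['q'],st['tool_pos'],R.from_quat(st['ee_rot']).as_matrix().round(3))
E
```

```text
[-0.2793606   0.97406604  0.31076126  0.0032788   1.8167426  -0.11945956] [ 0.79855673 -0.14855721  0.25657583] [[ 0.158  0.987  0.039]
 [ 0.987 -0.158 -0.008]
 [-0.002  0.04  -0.999]]
```

Useful: the reached pose becomes the new commanded pose, so the tilt gained at the reach limit persists. I'll build it up with more outward pulls.

play_rows(increments=[4,-0.7,0,0,8,-1.4,0,0,12,-2.2,0,0,16,-2.9,0,0,20,-3.6,0,0])

```text
clock: 5.2
tool_pos: [0.8412, -0.1557, 0.2163]
ee_rot: [0.761, 0.648, 0.021, 0.026]
force: [-0.0, -0.7, -0.8]
grip_width: 0.0448
```

```bash
python3 - <<'E'
from h import *
st=r.state();print(st['q'],st['tool_pos'],R.from_quat(st['ee_rot']).as_matrix().round(3))
E
```

```text
[-0.27462662  1.14994778  0.03605491  0.00626877  1.8898455  -0.11350438] [ 0.84122121 -0.15569718  0.21627309] [[ 0.158  0.985  0.065]
 [ 0.987 -0.158 -0.012]
 [-0.002  0.066 -0.998]]
```

play_rows(increments=[3,-0.5,3,0,6,-1,6,0,9,-1.5,9,0,12,-2,12,0,15,-2.5,15,0])

```text
clock: 5.62
tool_pos: [0.8315, -0.1522, 0.2693]
ee_rot: [0.76, 0.648, 0.032, 0.039]
force: [0.2, 0.1, -0.8]
grip_width: 0.0447
```

```bash
cat > s.py <<'E'
from h import *
st=r.state();M=R.from_quat(st['ee_rot']).as_matrix();z=M[:,2]
print(round(st['clock'],2),st['q'].round(3),st['tool_pos'].round(4),"z",z.round(3),"tilt",np.degrees(np.arccos(-z[2])).round(2),"az",np.degrees(np.arctan2(z[1],z[0])).round(1),"y",M[:,1].round(3),"xz",M[2,0].round(4))
E
python3 s.py
```

```text
5.62 [-0.275  1.086  0.036  0.01   1.919 -0.112] [ 0.8315 -0.1522  0.2693] z [ 0.099 -0.018 -0.995] tilt 5.75 az -10.6 y [ 0.982 -0.157  0.1  ] xz -0.0026
```

play_rows(increments=[3,-0.5,3,0,6,-1,6,0,9,-1.5,9,0,12,-2,12,0,15,-2.5,15,0])

```text
clock: 6.03
tool_pos: [0.8228, -0.1493, 0.3091]
ee_rot: [0.759, 0.647, 0.041, 0.05]
force: [0.9, 0.3, -0.8]
grip_width: 0.0446
```

play_rows(increments=[3,-0.5,3,0,6,-1,6,0,9,-1.5,9,0,12,-2,12,0,15,-2.5,15,0])

```text
clock: 6.45
tool_pos: [0.8148, -0.1465, 0.3454]
ee_rot: [0.758, 0.647, 0.051, 0.063]
force: [0.2, -1.1, -0.8]
grip_width: 0.0448
```

play_rows(increments=[3,-0.5,3,0,6,-1,6,0,9,-1.5,9,0,12,-2,12,0,15,-2.5,15,0])

```text
clock: 6.87
tool_pos: [0.8078, -0.1442, 0.3769]
ee_rot: [0.757, 0.646, 0.061, 0.075]
force: [0.4, -0.5, -1.9]
grip_width: 0.0447
```

```bash
python3 s.py
```

```text
6.87 [-0.277  0.955  0.036  0.02   1.957 -0.109] [ 0.8078 -0.1442  0.3769] z [ 0.19  -0.035 -0.981] tilt 11.14 az -10.3 y [ 0.969 -0.155  0.193] xz -0.0041
```

play_rows(increments=[3,-0.5,2,0,6,-1,4,0,9,-1.5,6,0,12,-2,8,0,15,-2.5,10,0])

```text
clock: 7.28
tool_pos: [0.8148, -0.1444, 0.3835]
ee_rot: [0.756, 0.645, 0.071, 0.087]
force: [0.5, 0.0, -2.0]
grip_width: 0.0444
```

play_rows(increments=[4,-0.7,0,0,8,-1.4,0,0,12,-2.2,0,0,16,-2.9,0,0,20,-3.6,0,0])

```text
clock: 7.7
tool_pos: [0.8547, -0.152, 0.3312]
ee_rot: [0.755, 0.643, 0.081, 0.099]
force: [0.1, 0.6, -1.5]
grip_width: 0.0447
```

play_rows(increments=[3,-0.5,3,0,6,-1,6,0,9,-1.5,9,0,12,-2,12,0,15,-2.5,15,0])

```text
clock: 8.12
tool_pos: [0.8466, -0.1495, 0.3702]
ee_rot: [0.753, 0.642, 0.093, 0.114]
force: [-0.5, -0.7, -2.0]
grip_width: 0.0448
```

play_rows(increments=[3,-0.5,3,0,6,-1,6,0,9,-1.5,9,0,12,-2,12,0,15,-2.5,15,0])

```text
clock: 8.53
tool_pos: [0.8409, -0.1477, 0.3984]
ee_rot: [0.751, 0.64, 0.103, 0.126]
force: [-0.9, -0.6, -1.8]
grip_width: 0.0446
```

```bash
python3 s.py; python3 - <<'E'
from h import *
t=capture("top");s=capture("scene");cv2.imwrite("pics/top2.png",t);cv2.imwrite("pics/scene2.png",s)
z=lambda im,x,y,w,h,k:cv2.resize(im[y:y+h,x:x+w],None,fx=k,fy=k,interpolation=cv2.INTER_CUBIC)
cv2.imwrite("pics/zoom2.png",np.hstack([z(t,155,128,75,85,5),z(s,325,220,75,85,5)]))
E
```

```text
8.53 [-0.275  0.94   0.037  0.032  1.84  -0.103] [ 0.8409 -0.1477  0.3984] z [ 0.315 -0.057 -0.947] tilt 18.69 az -10.2 y [ 0.936 -0.149  0.32 ] xz -0.0061
```

View pics/zoom2.png

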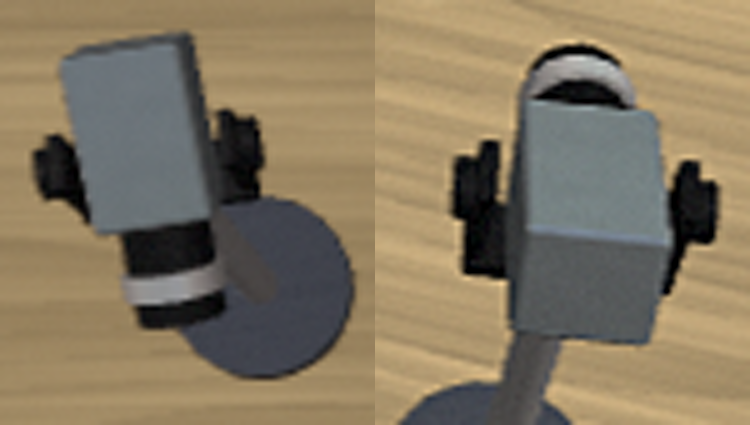

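The zoom shows the head's top face clearly: in the top view at (62,58), (180,40), (207,220), (100,233), and in the scene view at (668,240), (525,230), (530,100), (657,115). I'll fit the head's tilt, yaw and axis position to these corner points with the known sizes.

```bash
python3 - <<'E'
from h import *
from scipy.optimize import least_squares
np.set_printoptions(precision=4,suppress=True)
S,T=cam("scene"),cam("top")
f=lambda p,o:np.array([(p[0]-o+.5)/5-.5,(p[1]+.5)/5-.5])
ft=lambda p:f(p,0)+[155,128]; fs=lambda p:f(p,375)+[325,220]
# corner signs: (back=1/front=0, y sign, z sign)
O=[(T,ft((62,58)),1,1,1),(T,ft((182,40)),1,-1,1),(T,ft((207,220)),0,-1,1),(T,ft((100,233)),0,1,1),
   (S,fs((668,241)),1,1,1),(S,fs((525,232)),1,-1,1),(S,fs((530,99)),0,-1,1),(S,fs((656,114)),0,1,1),
   (S,fs((650,343)),1,1,-1),(S,fs((510,330)),1,-1,-1)]
def res(p,full=False):
    x,y,yaw,t,xb,xf,dz=p
    M=R.from_euler('z',yaw).as_matrix()@R.from_euler('y',-t).as_matrix()   # -t about y: +x goes up
    e=[proj(c,np.array([x,y,.33+dz])+M@[xb if b else xf,.027*sy,.027*sz])-o for c,o,b,sy,sz in O]
    return np.array(e) if full else np.r_[np.ravel(e),dz/.002]
s=least_squares(res,[.725,.195,.12,.44,.03,-.04,0]);p=s.x
print("x,y,yaw,tilt,xb,xf,dz",p,"deg",np.degrees(p[2:4])); print(res(p,True))
J=np.linalg.inv(s.jac.T@s.jac);print("sd(px=1)",np.sqrt(np.diag(J)))
M=R.from_euler('z',p[2]).as_matrix()@R.from_euler('y',-p[3]).as_matrix()
ax=np.array([p[0],p[1],.33+p[6]]);lens=ax+M@[-.075,0,0];print("lens",lens,"spot",ax+M@[-.225,0,0],"top px barrel front",((proj(T,lens)-[155,128]+.5)*5-.5))
# base disc from top: contour, excluded rows hidden by head
t=cv2.imread("pics/top2.png");h=cv2.cvtColor(t,cv2.COLOR_BGR2HSV)
print("px base",h[185,215],h[185,225])
m=((h[...,0]>95)&(h[...,0]<135)&(h[...,1]>30)&(h[...,2]<110)).astype(np.uint8);m[:165]=0;m[:,:188]=0;m[:,235:]=0;m[210:]=0
c=max(cv2.findContours(m,0,cv2.CHAIN_APPROX_NONE)[0],key=cv2.contourArea).reshape(-1,2);k=c[(c[:,0]>207)|(c[:,1]>194)]
w=np.array([plane(T,q,.012)[:2] for q in k.astype(float)])
A=np.c_[2*w,np.ones(len(w))];q=np.linalg.lstsq(A,(w**2).sum(1),rcond=None)[0];print("base",q[:2],"rad",np.sqrt(q[2]+q[:2]@q[:2]),len(w))
E
```

```text
x,y,yaw,tilt,xb,xf,dz [ 0.7358  0.1986  0.1445  0.3676  0.0395 -0.0364  0.    ] deg [ 8.2781 21.0632]
[[-1.5476  0.984 ]
 [-0.8743  0.9315]
 [ 0.786  -0.8815]
 [-1.972   0.1618]
 [ 0.6542  0.5805]
 [-0.5863 -0.7334]
 [-2.1201 -0.5662]
 [ 0.5126 -0.7629]
 [-0.5321  1.1717]
 [-1.2869  0.6863]]
sd(px=1) [0.0067 0.0013 0.0144 0.0365 0.0077 0.0075 0.002 ]
lens [0.6665 0.1885 0.303 ] spot [0.528  0.1683 0.2491] top px barrel front [175.8222 298.0059]
px base [113  41  75] [13 29 62]
base [0.7233 0.1921] rad 0.04551215209716143 76
```

```bash
cat > fit.py <<'E'
from h import *
from scipy.optimize import least_squares
np.set_printoptions(precision=4,suppress=True)
S,T=cam("scene"),cam("top")
f=lambda p,o:np.array([(p[0]-o+.5)/5-.5,(p[1]+.5)/5-.5])
ft=lambda p:f(p,0)+[155,128]; fs=lambda p:f(p,375)+[325,220]
O=[(T,ft((62,58)),1,1,1),(T,ft((182,40)),1,-1,1),(T,ft((207,220)),0,-1,1),(T,ft((100,233)),0,1,1),(T,ft((186,319)),2,0,0),
   (S,fs((668,241)),1,1,1),(S,fs((525,232)),1,-1,1),(S,fs((530,99)),0,-1,1),(S,fs((656,114)),0,1,1),
   (S,fs((650,343)),1,1,-1),(S,fs((510,330)),1,-1,-1),(S,fs((580,43)),2,0,0),(T,ft((263,287)),3,0,0)]
def res(p,full=False):
    x,y,yaw,t,xb,xf,dz=p[:7];ot,os=p[7:9],p[9:11]
    M=R.from_euler('z',yaw).as_matrix()@R.from_euler('y',-t).as_matrix()
    ax=np.array([x,y,.33+dz]);e=[]
    for c,o,b,sy,sz in O:
        X=np.array([x,y,.012]) if b==3 else ax+M@([-.075,0,.021] if b==2 else [xb if b else xf,.027*sy,.027*sz])
        e.append(proj(c,X)-o+(ot if c is T else os))
    return np.array(e) if full else np.r_[np.ravel(e)/.5,dz/.002,p[7:]/.8]
s=least_squares(res,[.725,.195,.12,.44,.03,-.04,0,0,0,0,0]);p=s.x
print(p,"deg",np.degrees(p[2:4]));print(res(p,True))
print("sd",np.sqrt(np.diag(np.linalg.inv(s.jac.T@s.jac))))
M=R.from_euler('z',p[2]).as_matrix()@R.from_euler('y',-p[3]).as_matrix();ax=np.array([p[0],p[1],.33+p[6]])
print("lens",ax+M@[-.075,0,0],"spot",ax+M@[-.225,0,0])
E
python3 fit.py
```

```text
[ 0.7289  0.1963  0.1518  0.3764  0.0478 -0.0282 -0.0014  0.7274  0.1386
  0.8641  0.2255] deg [ 8.7002 21.568 ]
[[-0.5948  0.8127]
 [ 0.1009  0.5778]
 [ 2.0418 -1.2159]
 [-0.7192  0.0048]
 [-1.1798  0.7436]
 [ 1.1665  0.2927]
 [-0.1322 -0.8279]
 [-1.9514 -0.4707]
 [ 0.7169 -0.8426]
 [ 0.0774  1.1286]
 [-0.7458  0.8325]
 [ 0.5309 -0.2008]
 [ 0.0669 -0.977 ]]
sd [0.0016 0.0012 0.0059 0.0147 0.0013 0.0011 0.0016 0.5126 0.5928 0.6062
 0.6602]
lens [0.6599 0.1858 0.301 ] spot [0.522  0.1647 0.2459]
```

Tilt estimates range from 21° to 25°. I'll finish most of the tilt, then turn so the wrist camera sees the head from the side for a sharper measurement.

play_rows(increments=[4,-0.7,1,0,8,-1.4,2,0,12,-2.2,3,0,16,-2.9,4,0,20,-3.6,5,0])

```text
clock: 9.05
tool_pos: [0.869, -0.1533, 0.3696]
ee_rot: [0.749, 0.638, 0.113, 0.138]
force: [0.5, -0.2, -1.6]
grip_width: 0.0448
```

play_rows(increments=[3,-0.5,3,0,6,-1,6,0,9,-1.5,9,0,12,-2,12,0,15,-2.5,15,0])

```text
clock: 9.47
tool_pos: [0.8623, -0.1512, 0.4041]
ee_rot: [0.746, 0.636, 0.125, 0.152]
force: [0.1, -0.3, -1.1]
grip_width: 0.0446
```

```bash
python3 s.py; python3 - <<'E'
from h import *
st=r.state();st=dict(st);q=R.from_quat(st['ee_rot']);np.set_printoptions(precision=1,suppress=True)
H=np.array([[.77,.2,.36],[.70,.195,.335],[.66,.186,.301]])
for yaw in(1.4,1.7):
  st['ee_rot']=(R.from_euler('z',yaw)*q).as_quat()
  for tcp in [(.72,-.1,.40),(.66,-.08,.38),(.70,-.05,.45),(.62,-.08,.36),(.75,-.1,.36)]:
    st['tool_pos']=np.array(tcp);c=cam("wrist",st);print(yaw,tcp,[proj(c,h) for h in H])
E
```

```text
9.47 [-0.274  0.943  0.036  0.038  1.768 -0.101] [ 0.8623 -0.1512  0.4041] z [ 0.379 -0.068 -0.923] tilt 22.68 az -10.2 y [ 0.911 -0.144  0.385] xz -0.0074
1.4 (0.72, -0.1, 0.4) [array([566.2, 143.4]), array([534.8,  68.9]), array([489.7,  31.5])]
1.4 (0.66, -0.08, 0.38) [array([573.6, 214.7]), array([542.6, 142.4]), array([497.3, 102.3])]
1.4 (0.7, -0.05, 0.45) [array([477.8, 174.8]), array([448.3, 110.1]), array([411.5,  75.7])]
1.4 (0.62, -0.08, 0.36) [array([596.5, 258.3]), array([565.9, 186.7]), array([519.5, 144.6])]
1.4 (0.75, -0.1, 0.36) [array([630.1, 110.8]), array([594.3,  20.2]), array([537.7, -22. ])]
1.7 (0.72, -0.1, 0.4) [array([542.7, 235. ]), array([527.8, 162.8]), array([495.8, 121.1])]
1.7 (0.66, -0.08, 0.38) [array([538.7, 301.5]), array([523.5, 228.2]), array([491. , 182.7])]
1.7 (0.7, -0.05, 0.45) [array([460.4, 243.9]), array([446.6, 178.4]), array([420.6, 139.8])]
1.7 (0.62, -0.08, 0.36) [array([552.1, 347.9]), array([536.7, 273.4]), array([503.1, 225.1])]
1.7 (0.75, -0.1, 0.36) [array([602. , 218.8]), array([585. , 134.6]), array([545.1,  87.8])]
```

play_rows(increments=[-2,1,0,0.12,-4,2,0,0.24,-6,3,0,0.36,-8,4,0,0.48,-10,5,0,0.6])

```text
clock: 9.88
tool_pos: [0.7606, -0.1003, 0.4036]
ee_rot: [0.542, 0.817, 0.161, 0.112]
force: [0.3, -0.5, -0.3]
grip_width: 0.0449
```

play_rows(increments=[-2,1,0,0.12,-4,2,0,0.24,-6,3,0.5,0.36,-6,3,0.5,0.48,-6,3,0.5,0.6])

```text
clock: 10.3
tool_pos: [0.7014, -0.0709, 0.4101]
ee_rot: [0.276, 0.941, 0.186, 0.061]
force: [-0.4, -0.6, -2.0]
grip_width: 0.0448
```

play_rows(increments=[0,0,0,0.1,0,0,0,0.2,0,0,0,0.3,0,0,0,0.3,0,0,0,0.3])

```text
clock: 10.72
tool_pos: [0.7032, -0.0716, 0.4068]
ee_rot: [0.137, 0.971, 0.193, 0.031]
force: [0.1, 0.3, -0.3]
grip_width: 0.0447
```

```bash
python3 s.py; python3 - <<'E'
from h import *
import pickle
capture("wrist");st=r.state();im=capture("wrist");cv2.imwrite("pics/w2.png",im);pickle.dump(st,open("st2.pkl","wb"))
print(st['tool_pos'],st['joint_velocities'].round(3))
cv2.imwrite("pics/w2z.png",cv2.resize(im[40:300,360:560],None,fx=3,fy=3,interpolation=cv2.INTER_CUBIC)[:600,:600])
cv2.imwrite("pics/w2z.png",cv2.resize(im[60:260,400:560],None,fx=3,fy=3,interpolation=cv2.INTER_CUBIC))
E
```

```text
10.72 [-0.383  0.67   0.576  0.415  1.901 -1.539] [ 0.7032 -0.0716  0.4068] z [ 0.113  0.366 -0.924] tilt 22.53 az 72.9 y [0.253 0.888 0.383] xz -0.0073
[ 0.70287557 -0.07139735  0.40714959] [ 0.003 -0.016  0.011  0.001  0.    -0.006]
```

View pics/w2z.png

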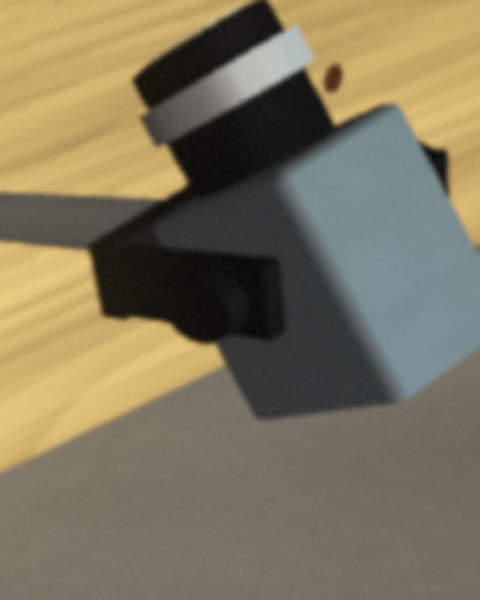

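The side view shows the head well: near top edge (278,178)–(398,402), rear bottom corner (262,418), far top front (398,108), and barrel front ends (135,78) and (265,3). I'll add these to the point fit.

```bash
python3 - <<'E'
import re
s=open("fit.py").read()
s=s.replace("def res","""import pickle
W=cam("wrist",pickle.load(open("st2.pkl","rb")));fw=lambda p:np.array([(p[0]+.5)/3-.5+400,(p[1]+.5)/3-.5+60])
O+=[(W,fw((278,178)),0,-1,1),(W,fw((398,402)),1,-1,1),(W,fw((262,418)),1,-1,-1),(W,fw((398,107)),0,1,1),(W,fw((200,40)),4,0,0)]
def res""",1)
s=s.replace("os=p[7:9],p[9:11]","os=p[7:9],p[9:11];ow=p[11:13]").replace("(ot if c is T else os)","(ot if c is T else os if c is S else ow)")
s=s.replace("[-.075,0,.021] if b==2 else","[-.075,0,.021] if b==2 else [-.075,0,0] if b==4 else").replace("p[7:]/.8","p[7:11]/.8,p[11:]/2.5").replace("0,0,0,0,0])","0,0,0,0,0,0,0])").replace("np.ravel(e)/.5","np.ravel(e)")
s=s.replace("s=least_squares(res,","s=least_squares(res,loss='soft_l1',x0=")
open("fit2.py","w").write(s)
E
python3 fit2.py
python3 - <<'E'
# tilt straight from near-side edge in the wrist view: ray planes, edge dir perpendicular to yaw-y
from h import *
import pickle
W=cam("wrist",pickle.load(open("st2.pkl","rb")));fw=lambda p:np.array([(p[0]+.5)/3-.5+400,(p[1]+.5)/3-.5+60,1])
ray=lambda p:W[1][:3,:3].T@np.linalg.inv(W[0])@fw(p)
for a,b in [((278,178),(398,402)),((265,3),(332,125)),((135,78),(190,180)),((200,40),(262,155))]:
    n=np.cross(ray(a),ray(b))
    for yaw in(7,8.5,10):
        y=np.array([-np.sin(np.radians(yaw)),np.cos(np.radians(yaw)),0]);d=np.cross(n,y);d/=np.linalg.norm(d);d*=np.sign(d[0]);print(a,yaw,np.degrees(np.arcsin(d[2])).round(2))
E
```

```text
[ 0.7289  0.1968  0.1543  0.3953  0.0488 -0.0272 -0.0016  0.9007  0.1562
  0.4173 -0.0328  2.5539 -0.4465] deg [ 8.8423 22.649 ]
[[-0.7672  0.6436]
 [-0.0578  0.3465]
 [ 2.0593 -1.4695]
 [-0.6788 -0.1932]
 [-0.9806  0.768 ]
 [ 1.0855 -0.0194]
 [-0.2474 -1.0765]
 [-2.273  -0.2266]
 [ 0.3956 -0.6569]
 [ 0.0428  1.2279]
 [-0.8402  0.9907]
 [ 0.0748  0.0946]
 [ 0.0944 -0.9825]
 [ 0.2731  0.1423]
 [ 0.2749  0.0127]
 [-3.9959  0.4126]
 [ 1.5217 -2.2961]
 [-0.9272  0.5069]]
sd [0.0016 0.0016 0.0124 0.0138 0.0015 0.0015 0.002  0.7801 0.6267 0.7916
 0.6745 2.269  1.5257]
lens [0.6605 0.1861 0.2995] spot [0.5238 0.1649 0.2418]
(278, 178) 7 24.12
(278, 178) 8.5 22.91
(278, 178) 10 21.66
(265, 3) 7 24.81
(265, 3) 8.5 23.71
(265, 3) 10 22.58
(135, 78) 7 24.19
(135, 78) 8.5 22.83
(135, 78) 10 21.42
(200, 40) 7 24.28
(200, 40) 8.5 23.06
(200, 40) 10 21.81
```

Tilt is about 23° and yaw about 8.8°, and the tool is already at 22.6°. Next I'll turn back and bring the block in front of the lens, coming from above and in front.

play_rows(increments=[-3.5,1,0,-0.12,-7,2,0,-0.24,-10.5,3,0,-0.36,-14,4,0,-0.48,-17.5,5,0,-0.6])

```text
clock: 11.23
tool_pos: [0.5246, -0.0205, 0.4068]
ee_rot: [0.406, 0.893, 0.177, 0.085]
force: [0.4, -0.0, 0.8]
grip_width: 0.0446
```

play_rows(increments=[0,3.7,0,-0.12,0,7.4,0,-0.24,0,11.1,0,-0.36,0,14.8,0,-0.48,0,18.5,0,-0.54])

```text
clock: 11.65
tool_pos: [0.5267, 0.1297, 0.4077]
ee_rot: [0.598, 0.777, 0.152, 0.122]
force: [-0.3, 0.0, -1.9]
grip_width: 0.045
```

play_rows(increments=[0,0,-3,0,0,0,-6,0,0,0,-9,0,0,0,-12,0,0,0,-14,0])

```text
clock: 12.07
tool_pos: [0.526, 0.1286, 0.2641]
ee_rot: [0.597, 0.779, 0.15, 0.119]
force: [-0.3, -0.2, -1.8]
grip_width: 0.045
```

play_rows(increments=[0,0,-1.5,0,0,0,-3.2,0,0,0,-3.2,0,0,0,-3.2,0,0,0,-3.2,0])

```text
clock: 12.48
tool_pos: [0.5285, 0.1284, 0.2359]
ee_rot: [0.596, 0.779, 0.152, 0.121]
force: [0.1, -0.7, -1.1]
grip_width: 0.0449
```

```bash
python3 s.py; python3 - <<'E'
from h import *
t=capture("top");s=capture("scene");cv2.imwrite("pics/top3.png",t);cv2.imwrite("pics/scene3.png",s)
z=lambda im,x,y,w,h,k:cv2.resize(im[y:y+h,x:x+w],None,fx=k,fy=k,interpolation=cv2.INTER_CUBIC)
cv2.imwrite("pics/zoom3.png",np.hstack([z(t,140,130,100,150,4),z(s,290,140,100,150,4)]))
E
```

```text
12.48 [ 0.056  0.176  1.809  0.102  0.774 -0.267] [0.5285 0.1284 0.2359] z [ 0.37   0.092 -0.925] tilt 22.4 az 14.0 y [0.892 0.243 0.381] xz -0.0077
```

View pics/zoom3.png

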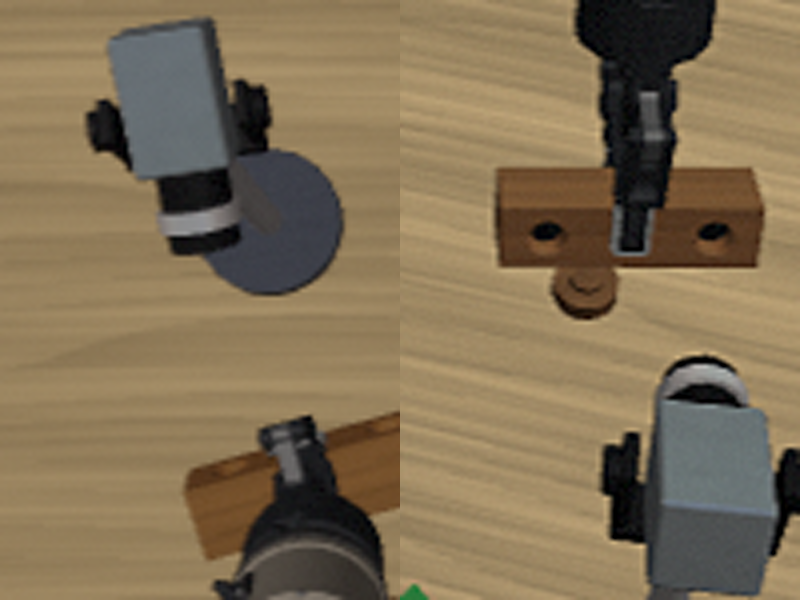

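The block is held with both holes visible (scene zoom (547,232) and (712,232)). It is still about 3.6 cm short in y and 6° off in yaw, so I'll finish that.

play_rows(increments=[0,1.2,-0.1,-0.04,-0.1,2.4,-0.3,-0.08,-0.1,3.6,-0.3,-0.112,-0.1,3.6,-0.3,-0.112,-0.1,3.6,-0.3,-0.112])

```text
clock: 13.0
tool_pos: [0.5274, 0.1649, 0.2321]
ee_rot: [0.638, 0.745, 0.145, 0.129]
force: [0.2, 0.1, -2.0]
grip_width: 0.0448
```

play_rows(increments=[0,0,0,0,0,0,0,0,0,0,0,0,0,0,0,0,0,0,0,0])

```text
clock: 13.42
tool_pos: [0.5273, 0.1639, 0.2313]
ee_rot: [0.639, 0.744, 0.144, 0.129]
force: [0.7, -0.6, -0.9]
grip_width: 0.0449
```

```bash
python3 s.py; python3 - <<'E'
from h import *
t=capture("top");s=capture("scene");cv2.imwrite("pics/top4.png",t);cv2.imwrite("pics/scene4.png",s)
z=lambda im,x,y,w,h,k:cv2.resize(im[y:y+h,x:x+w],None,fx=k,fy=k,interpolation=cv2.INTER_CUBIC)
cv2.imwrite("pics/zoom4.png",np.hstack([z(t,140,130,100,150,4),z(s,300,140,100,150,4)]))
# predicted block corners from arm pose
st=r.state();M=R.from_quat(st['ee_rot']).as_matrix();mid=st['tool_pos']+M@[.0014,0,-.0101]
Bx,By,Bz=M[:,1],M[:,0],-M[:,2];np.set_printoptions(precision=4,suppress=True);print("mid",mid)
T,S=cam("top"),cam("scene")
for sx,sy,sz in[(1,1,1),(1,-1,1),(1,1,-1),(1,-1,-1),(-1,1,1),(-1,-1,1)]:
    X=mid+Bx*.023*sx+By*.075*sy+Bz*.02*sz
    print((sx,sy,sz),"top",((proj(T,X)-[140,130]+.5)*4-.5).round(0),"scene",((proj(S,X)-[300,140]+.5)*4-.5+[400,0]).round(0))
E
```

```text
13.42 [ 0.171  0.201  1.79  -0.021  0.763  0.032] [0.5273 0.1639 0.2313] z [ 0.375  0.05  -0.926] tilt 22.25 az 7.6 y [0.915 0.141 0.379] xz -0.0075
mid [0.5232 0.1649 0.2406]
(1, 1, 1) top [120. 478.] scene [785. 236.]
(1, -1, 1) top [372. 437.] scene [520. 211.]
(1, 1, -1) top [132. 456.] scene [773. 293.]
(1, -1, -1) top [375. 416.] scene [513. 269.]
(-1, 1, 1) top [137. 550.] scene [778. 193.]
(-1, -1, 1) top [386. 509.] scene [521. 169.]
```

View pics/zoom4.png

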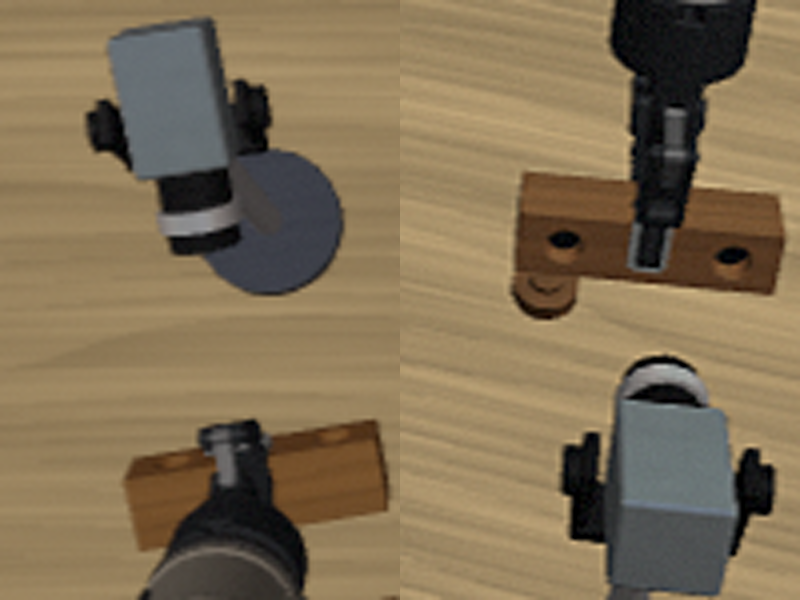

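The block matches the predicted corners to about 1 px. Its long edges run parallel to the head's: about 9° in the top view, where the head's read 8–12°, and about 5° in the scene view, where the head's read 5–7°. Last, I'll check the bystanders by image difference, then hand in.

```bash
python3 - <<'E'
from h import *
from plant import workorder
s0,s4=cv2.imread("pics/scene0.png").astype(int),cv2.imread("pics/scene4.png").astype(int)
t0,t4=cv2.imread("pics/top0.png").astype(int),cv2.imread("pics/top4.png").astype(int)
f=lambda a,b,x,y,w,h:round(float((abs(a-b)[y:y+h,x:x+w].max(2)>40).mean()),3)
print("blank top",f(t0,t4,295,258,70,30),"blank scene",f(s0,s4,210,182,62,34),"mallet",f(t0,t4,400,225,90,100),"driver",f(t0,t4,120,205,25,75),"wheel scene",f(s0,s4,326,212,18,9),"camera",f(t0,t4,160,130,70,75))
st=r.state();print(st['clock'],st['grip_width'],st['force'],abs(st['joint_velocities']).max())
workorder.close_job()
E
```

```text
blank top 0.0 blank scene 0.0 mallet 0.0 driver 0.0 wheel scene 0.0 camera 0.0
13.5167 0.044969880045342615 [ 0.72234394  0.80494588 -0.90473922] 0.0035957301779284837
the job is handed in; nothing more can be done
```

I took the drilled block out of the jig and handed the job in at 13.5 s, with the block held still in front of the inspection camera.

- **Getting the tilt:** The camera head looks down by about 23°, and the moves have no pitch command. I gripped the block across its sides with the tool pointing down, then pulled the arm past its outward reach several times. Each pull tilted the tool a little more, to 22.3°. Joint 3 repeatedly read 0.036 rad at its lower limit, which is listed (rounded) as 0.04. I took that to be the arm's own stop just inside the true limit, but I could not confirm it.
- **Position:** From the arm's pose, the block's middle was at (0.523, 0.165, 0.241). My fit put the spot 150 mm in front of the lens at (0.524, 0.165, 0.242), with about 2–3 mm uncertainty. The block's corners in the top and scene views matched the arm's pose to about 1 pixel.
- **Orientation:** The bored side faces the lens, right way up, with both holes visible. The long edges are level to about 0.4°. The block's yaw is 8.8°, matching the fitted head yaw of 8.8°, and its tilt is about 0.4–0.8° less than the head's.
- **Bystanders:** Image comparison showed no change in the undrilled block, wheel, screwdriver, mallet or camera.
- **Disagreements:** Separate measurements of the head's tilt ranged from 21° to 25°. The close side view gave mostly 22.8–23.7° at the fitted yaw, so I used about 23°. Some corner points in the fit were off by 2–4 pixels, so the head's angle is good to about 1–1.5°.

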